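# Slide a circuit board home and lock it with the tab-lock dial

## Robot

A 7-joint arm with a two-finger parallel gripper is mounted at the origin on the work surface. World frame = base frame: x ahead of the robot, y to its left, z up, the work surface at z = 0. Lengths are in m, angles in rad, forces in N, time in s.
With the tool pointing down it reaches from about 0.35 to 0.775 m from the base axis. Payload 3.1 kg.
Tool frame: the origin (TCP) lies on the centre line of the jaws, within the pads' length; the fingertips stand robot.nose_length ahead of it and the grasp point (between the pads) lies 11 mm behind it (robot.nose_length is the distance from the TCP to the fingertips, in m); z points along the fingers, x is the direction in which the jaws open and shut, and the axes are right-handed (so a half turn about z gives the same grasp; the last joint's range is limited). The gripper opens to 85 mm and grips with 20 to 120 N. Pads are 22 mm wide; open, the fingers measure 114 mm over their backs; the gripper's body (76 mm by 85 mm) begins 54 mm behind the grasp point. The pads swing forward as they close: fully open they stand 13 mm farther back than shut.
Start: joints at [-1.292, 0.311, 0.014, 1.512, -0.004, 1.319, -0.027], TCP at [0.173, 0.522, 0.239] pointing down, gripper open.
Joint ranges: [-2.7, 2.7], [-0.3, 1.91], [-1.27, 1.3], [0.12, 2.57], [-1.44, 4.58], [0.2, 2.03], [-3.05, 3.05]. Speed limits (rad/s): [2.79, 2.79, 3.14, 3.14, 3.14, 3.14, 3.14].

## Interface

Orientations are given as [roll, pitch, yaw] about the fixed x, y, z axes, in that order (R = Rz(yaw) Ry(pitch) Rx(roll)).
In Python, from rig import robot gives the robot as it stands.
- The arm moves only by the tool send_rows, never from a script. Its argument "plan" is one flat list of numbers, 4 for each row, row after row: the shift along the tool's x, y, z in mm, then the turn about the tool's z in rad. A call has 1 to 20 rows; each row is the pose to reach, as a shift and turn from the pose commanded when the call began, along the tool's axes at that moment; what a row does not reach only later rows make up. A row lasts 1/12 s, in which the tool goes at most 41.7 mm and 7.16 degrees, less where a joint would pass 70% of its speed; a pose out of reach is approached as far as the arm can. A call with a gripper value outside its range is refused whole. "gripper" is the finger opening in mm, from 0 to 85.4, set as the call begins (left out, the last holds). The fingers move at their own pace and stop on an object; "squeeze" is the grip in N (left out, the last holds). Time passes only in rows, so rows that repeat a pose let the fingers close. It gives the time, the measured TCP pose, the force and the opening at its end, in the units of the state.
- robot.get_obs(): the state, without advancing time (a new reading comes with each control period).
- robot.capture(name): name is "scene" or "top"; returns a dict with "image" (420x560x3 uint8, red, green, blue), "mtx" (3x3 intrinsics, pixels), "world_to_cam" (4x4, takes a point from world to camera coordinates). Camera axes: x right, y up, looking along -z (the intrinsics and any distortion apply to the point x, -y, -z); pixel columns grow to the right and rows downward; lengths in m; the calibration is good to about 2 mm. A picture is of the moment at which its call begins. There is no depth.
- robot.finish_job(): hands the job in, once; it reports no verdict.
Trained networks look in a picture, given as the dict that the camera call returned (one of the last four; its "shot" number tells which), for a name from the list of things; names that differ only in an ending like _2 or _b are one class to them, and where a whole thing is asked for, a point or a joint stands for the part that bears it (a point fixed in the world has none). Each returns a list of dicts, best first, with "conf" (0 to 1); they miss things now and then, are a little off and sometimes report something else, mostly with a low value. They report only what shows in the picture. A call takes as long as a camera call. They do not tell look-alikes from the thing itself.
- robot.search_frame(picture, thing): "pixel" ([column, row] in pixels, amid what is visible of it).
- robot.tip_of(picture, thing): "pixel" ([column, row] in pixels: a listed point, or the origin of a listed thing).
The state is a dict: "time_s": time; "qpos": joint angles; "joint_vel": joint speeds; "tau": joint torques, N m; "tcp_pos": TCP position; "orientation": TCP orientation; "contact_force": force on the tool from outside, world axes, zero at the start; "torque": the same for the moment, N m; "grip_width": finger opening in m.
Only numpy, scipy, OpenCV 4.12 (cv2) and the standard library are available. Lean on these libraries where they do the work, as an engineer would, in place of code of your own. Each camera call takes 0.05 s, during which the arm holds its last target. There are 200 camera calls.

## Task

Push the blue circuit-board tray along its rails until it is fully home against the far stop. Then pinch the two yellow tabs of the dial together and turn it counterclockwise until the red bar lies across behind the tray, and let go so that both tabs spring out and the dial is locked. Leave the other things on the bench where they are.

Things in the scene. Friction and masses are not known exactly. Their poses are not given: they have to be found in the camera images.
- cradle: Grey base plate, fixed, 250 (x) x 220 (y) x 10 mm, yaw varies. Origin: centre of its underside; x is the way the tray is pushed home, z up. On it dark steel rails, tops 26 mm above the table, inner faces at y -82.5 (right, x -90 to 110) and y +22.5 mm (left, x 0 to 110), and a far stop with its face at x +100. The dial's axis is at x -9, y +70 mm.
- board_tray: Blue tray with a green circuit board, 100 x 100 x 10 mm, parts on it up to 26 mm high, 0.2 to 0.45 kg, loose on the base plate (underside 10 mm above the table), 2.5 mm play to each rail. Origin: centre of its underside, axes about as the cradle's. Starts 25 to 55 mm short of the stop; fully home at x +50, y -30 mm in the cradle frame.
- near_edge (a point): Middle of the tray's near edge, which is free to be pushed: on the tray's x -50 mm face, half way up it (15 mm above the table). The face is 100 mm wide.
- dial (a joint): Angle of the dial, rad, 0 to 1.25, growing counterclockwise seen from above. Open notch 0 to 0.10 (start; red bar points back to the robot's side), closed notch 1.19 to a hard stop at 1.25 (red bar along the cradle's -y, behind the tray). Blocked in a notch until both tabs are in by over 3 mm, then turns easily (0.05 N m); between notches it stays where left.
- dial_top (a point): On the dial's axis, at the top of its black grip, 67 mm above the table; turns with the dial: x along the red bar, y along the line through the two tabs, z up. The black grip between the tabs is 44 (x) x 27 (y) mm at most.
- bar_tip (a point): Tip of the red retaining bar, a part of the dial: 85 mm from the axis, bar 12 mm wide, 12 to 21 mm above the table.
- ring (a point): Centre of the fixed pale metal notched ring around the dial's axis, at its top, 32 mm above the table. The ring is 74 mm across; fingers that pinch the tabs must stay above it.
- tab_a (a joint): Inward travel of the yellow tab on the dial's +y side, m: 0 sprung out, 0.006 fully in; spring 4 N out, 7 N in. A flat upright plate 26 mm wide (along the dial's x), 38 to 66 mm above the table, outer face 25 mm from the axis when out (50 mm over both tabs), 19 mm when in. An orange dog below it sits in the ring's notch when locked.
- tab_b (a joint): The same for the tab on the dial's -y side.
- solder_spool: Bystander: green solder spool, 52 mm across, 34 high, standing to the right of the cradle. Origin: centre of underside.
- parts_bowl: Bystander: white bowl, 76 mm across, 30 high, to the right of the cradle. Origin: centre of underside.
- big_capacitor: Bystander: blue can, 35 mm across, 50 high, standing to the left of the cradle. Origin: centre of underside.
- screwdriver: Bystander: screwdriver, 170 mm long, lying beyond the cradle. Origin: on its axis, underside.
- flux_jar: Bystander: amber jar, 48 mm across, 60 high, beyond the cradle. Origin: centre of underside.
- chip_bin: Bystander: grey divided bin, 100 x 140 x 40 mm, on the left of the table. Origin: centre of underside.
- resistor_strip: Bystander: paper-taped strip of resistors, 72 x 100 x 3 mm, on the right of the table. Origin: centre of underside.
There are look-alikes about, which are no part of the job. Of the things shaped like the board_tray, the blue one is meant.

How it is judged:
By the outcome, as a careful person would: the job done as asked, in the order asked, and still so for the second after the job is handed in, with the robot touching nothing.
It also fails if it takes over 50 s, if anything falls off the work surface, if the arm or the gripper's body presses on something with over 40 N, if the wrist force passes 120 N, or if a joint passes its speed limit or range.

## Working session

There is one attempt and no reset: what is moved stays moved. The work goes in short steps, Python scripts to look and compute and a tool call to move; the robot and the scene stay as the last step left them, time stands still between calls to the robot, and variables do not carry over. Pictures are saved under pics/ and viewed, about 8 in all and at most 12, crops included, and the job is handed in when it is done.

Besides the shell and the picture viewer there is one more tool, called after "Call:" as name(argument=value, ...) on one line, values as JSON. send_rows: Moves the arm, as the interface text tells. Its arguments: {"type":"object","properties":{"plan":{"type":"array"},"gripper":{"type":"number"},"squeeze":{"type":"number"}},"required":["plan"]}

```bash
mkdir -p pics; cat > h.py <<'E'
import numpy as np, cv2
from rig import robot
def ray(c,px,z):
    K=np.array(c["mtx"]);T=np.array(c["world_to_cam"]);R=T[:3,:3];t=T[:3,3]
    d=np.linalg.inv(K)@[px[0],px[1],1]; d=R.T@(d*[1,-1,-1]); o=-R.T@t
    return o+d*(z-o[2])/d[2]
def proj(c,p):
    K=np.array(c["mtx"]);T=np.array(c["world_to_cam"]);q=T[:3,:3]@p+T[:3,3]
    q=K@(q*[1,-1,-1]);return q[:2]/q[2]
def save(c,n,s=None):
    im=cv2.cvtColor(np.array(c["image"]),cv2.COLOR_RGB2BGR)
    if s: x0,y0,x1,y1=s; im=im[y0:y1,x0:x1]; f=min(800/im.shape[1],600/im.shape[0]); im=cv2.resize(im,None,fx=f,fy=f,interpolation=cv2.INTER_CUBIC)
    cv2.imwrite("pics/"+n,im)
E
python3 - <<'E'
from h import *
o=robot.get_obs();print(o["time_s"],o["tcp_pos"],o["orientation"],o["grip_width"],robot.nose_length,o["contact_force"])
Z=dict(near_edge=.015,dial_top=.067,bar_tip=.0165,ring=.032,board_tray=.01,cradle=0,tab_a=.052)
ims=[]
for n in("top","scene"):
    c=robot.capture(n);print(n,[k for k in c]);ims.append(np.array(c["image"]))
    save(c,n+"1.png")
    for k,z in Z.items():
        print(k,[(np.round(r["pixel"]).tolist(),round(r["conf"],2),np.round(ray(c,r["pixel"],z)[:2],4).tolist()) for r in robot.tip_of(c,k)[:3]])
cv2.imwrite("pics/both.png",cv2.resize(cv2.cvtColor(np.vstack(ims),cv2.COLOR_RGB2BGR),(400,600)))
E
```

```text
0.0 [0.17321864 0.52126041 0.23820298] [3.14148542e+00 2.39295228e-03 1.25005565e+00] 0.08509561497301658 0.008 [0.65455945 0.09924948 0.32388761]
top ['image', 'mtx', 'world_to_cam', 'shot']
near_edge [([258.0, 227.0], 0.9, [0.521, 0.0605]), ([198.0, 285.0], 0.7, [0.335, 0.2597]), ([352.0, 202.0], 0.69, [0.5969, -0.2526])]
dial_top [([230.0, 209.0], 0.57, [0.5751, 0.1491]), ([319.0, 154.0], 0.31, [0.7511, -0.142])]
bar_tip [([236.0, 237.0], 0.76, [0.4882, 0.1337])]
ring [([229.0, 210.0], 0.59, [0.577, 0.1563]), ([308.0, 232.0], 0.34, [0.4989, -0.1025])]
board_tray [([340.0, 187.0], 0.92, [0.6503, -0.215]), ([216.0, 293.0], 0.85, [0.3071, 0.2036]), ([260.0, 214.0], 0.79, [0.5653, 0.0546])]
cradle [([250.0, 211.0], 0.69, [0.5748, 0.0888])]Traceback (most recent call last):
  File "<stdin>", line 9, in <module>
ValueError: it knows: bar_tip, big_capacitor, board_tray, chip_bin, cradle, dial_top, flux_jar, near_edge, parts_bowl, resistor_strip, ring, screwdriver, solder_spool
```

```bash
python3 - <<'E'
from h import *
Z=dict(near_edge=.015,dial_top=.067,bar_tip=.0165,ring=.032,board_tray=.01,cradle=0)
c=robot.capture("scene");save(c,"scene1.png")
for k,z in Z.items():
    print(k,[(np.round(r["pixel"]).tolist(),round(r["conf"],2),np.round(ray(c,r["pixel"],z)[:2],4).tolist()) for r in robot.tip_of(c,k)[:3]])
c=robot.capture("top");save(c,"top1.png",(160,100,400,280))
E
```

```text
near_edge [([303.0, 234.0], 0.97, [0.5224, 0.0451]), ([400.0, 235.0], 0.97, [0.3354, 0.2545]), ([215.0, 203.0], 0.75, [0.6067, -0.2498])]
dial_top [([320.0, 250.0], 0.89, [0.5734, 0.1473])]
bar_tip [([334.0, 244.0], 0.63, [0.4917, 0.1344])]
ring [([250.0, 233.0], 0.27, [0.6313, -0.0622])]
board_tray [([213.0, 218.0], 0.85, [0.6515, -0.2084]), ([390.0, 228.0], 0.66, [0.328, 0.2146])]
cradle [([299.0, 251.0], 0.82, [0.5682, 0.0694]), ([243.0, 297.0], 0.18, [0.7838, 0.0675])]
```

View pics/top1.png

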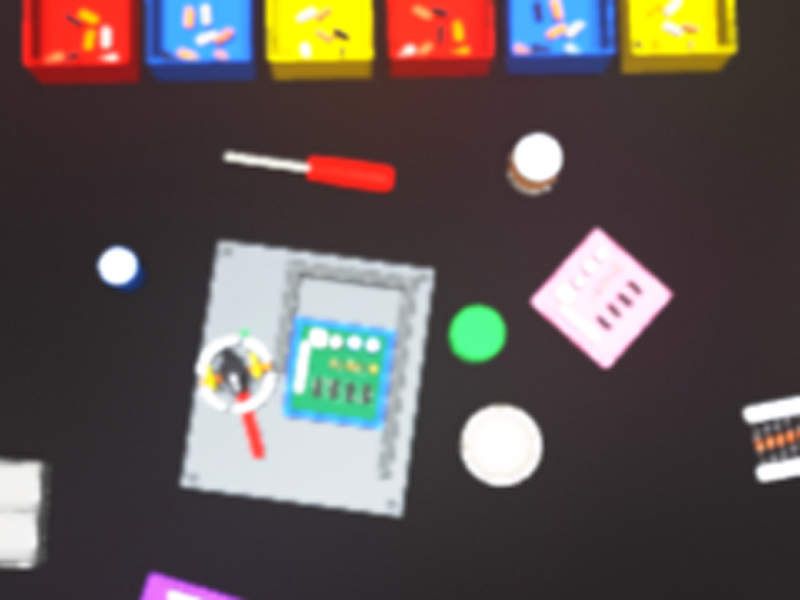

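View pics/scene1.png

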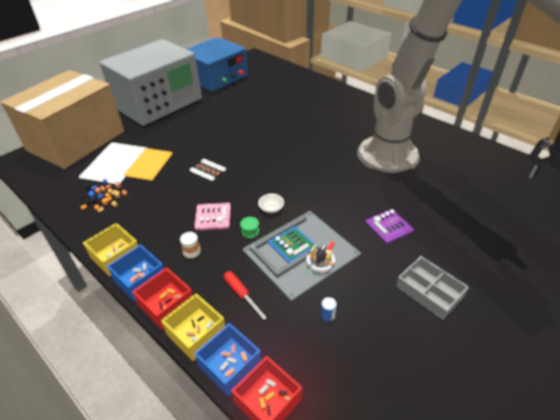

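The top view crop shows the cradle with corners at about (218,240), (434,268), (402,516) and (180,487). The tray is at (340,372), the dial at (235,375) and the red bar tip at (262,457). In the scene view the cradle is at (300,251). I'll fit the cradle pose next.

```bash
python3 - <<'E'
from h import *
from scipy.optimize import least_squares
c=robot.capture("top");im=np.array(c["image"]).astype(int)
hsv=cv2.cvtColor(np.array(c["image"]),cv2.COLOR_RGB2HSV)
m=((hsv[...,2]>90)&(hsv[...,1]<60)).astype(np.uint8)
m[:170]=0;m[256:]=0;m[:,:212]=0;m[:,292:]=0
cs,_=cv2.findContours(m,cv2.RETR_EXTERNAL,cv2.CHAIN_APPROX_NONE);k=max(cs,key=cv2.contourArea)
b=cv2.boxPoints(cv2.minAreaRect(k)); print("box",b.tolist())
W=np.array([ray(c,p,.010)[:2] for p in b]);print(W.round(4).tolist(),np.linalg.norm(W-np.roll(W,1,0),axis=1))
ctr=W.mean(0)
e=[W[(i+1)%4]-W[i] for i in range(4)]
L=max(e,key=lambda v:v[0]); yaw=np.arctan2(L[1],L[0]);
print("cradle",ctr,yaw)
R=np.array([[np.cos(yaw),-np.sin(yaw)],[np.sin(yaw),np.cos(yaw)]])
print("dial",ctr+R@[-.009,.07],"tray home edge",ctr+R@[0,-.03])
# blue tray
bl=((hsv[...,0]>95)&(hsv[...,0]<125)&(hsv[...,1]>120)).astype(np.uint8);bl[:185]=0;bl[240:]=0;bl[:,:235]=0;bl[:,290:]=0
b=cv2.boxPoints(cv2.minAreaRect(cv2.findNonZero(bl)))
W=np.array([ray(c,p,.018)[:2] for p in b]);print("tray",W.round(4).tolist(),"in cradle",((W.mean(0)-ctr)@R).round(4))
rd=(((hsv[...,0]<6)|(hsv[...,0]>174))&(hsv[...,1]>150)).astype(np.uint8);rd[:210]=0;rd[242:]=0;rd[:,:225]=0;rd[:,:225]=0;rd[:,245:]=0
p=cv2.findNonZero(rd)[:,0];print("red",[ ((ray(c,q,.02)[:2]-ctr)@R).round(4).tolist() for q in (p[p[:,1].argmax()],p.mean(0))])
E
```

```text
box [[212.93711853027344, 246.12777709960938], [223.22109985351562, 170.71197509765625], [290.8721923828125, 179.9371337890625], [280.5882263183594, 255.35293579101562]]
[[0.4604, 0.2126], [0.713, 0.1762], [0.6766, -0.0512], [0.4249, -0.0105]] [0.22583938 0.25524029 0.23024162 0.25497018]
cradle [0.56872715 0.08176863] -0.14304164944442305
dial [0.56979787 0.15233671] tray home edge [0.56445052 0.05207502]
tray [[0.532, 0.1094], [0.6289, 0.0942], [0.612, -0.0077], [0.5152, 0.0084]] in cradle [ 0.0077 -0.0299]
red [[-0.0834, 0.0384], [-0.0596, 0.0473]]
```

Call:
send_rows(plan=[-336,440,80,2.4,-336,440,80,2.4,-336,440,80,2.4,-336,440,80,2.4,-336,440,80,2.4,-336,440,80,2.4,-336,440,80,2.4,-336,440,80,2.4,-336,440,80,2.4,-336,440,80,2.4,-336,440,80,2.4,-336,440,80,2.4,-336,440,80,2.4,-336,440,80,2.4,-336,440,80,2.4,-336,440,80,2.4,-336,440,80,2.4,-336,440,80,2.4,-336,440,80,2.4,-336,440,80,2.4], gripper=0, squeeze=20)

```text
time_s: 2.47
tcp_pos: [0.4851, 0.0645, 0.1594]
orientation: [-3.141, -0.0, -1.153]
contact_force: [-0.1, -0.0, 0.5]
grip_width: 0.0002
```

Call:
send_rows(plan=[0,0,60,0.56,0,0,60,0.56,0,0,60,0.56,0,0,60,0.56,0,0,60,0.56,0,0,90,0.56,0,0,110,0.56,0,0,125,0.56,0,0,137,0.56,0,0,137,0.56,0,0,137,0.56])

```text
time_s: 3.38
tcp_pos: [0.485, 0.0643, 0.0222]
orientation: [3.141, -0.0, -1.709]
contact_force: [0.5, -0.2, -0.3]
grip_width: 0.0001
```

```bash
python3 - <<'E'
from h import *
c=robot.capture("top");o=robot.get_obs();print(o["tcp_pos"],o["orientation"],o["contact_force"])
save(c,"top2.png",(200,165,300,265))
E
```

```text
[0.48571549 0.06433421 0.02284803] [-3.14053774e+00  2.39332492e-04 -1.70927004e+00] [0.65878928 0.68229564 0.47882381]
```

View pics/top2.png

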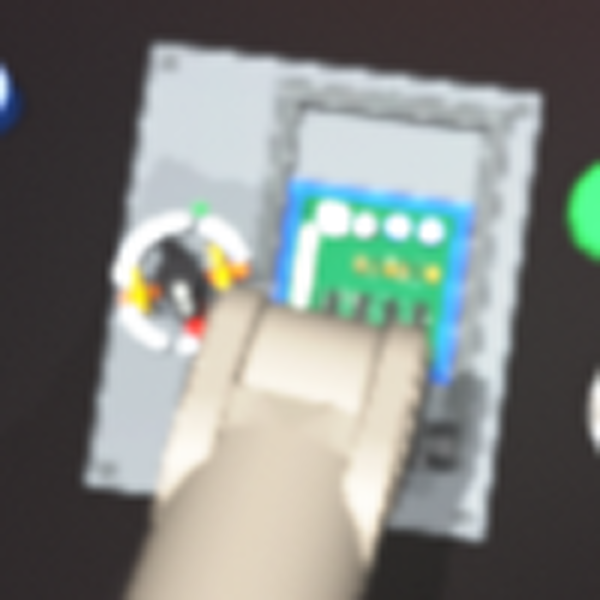

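The view shows the tray's near edge clear in front of the fingers, and the red bar and dial are untouched. Pushing now.

Call:
send_rows(plan=[0,-10,0,0,0,-18,0,0,0,-24,0,0,0,-29,0,0,0,-34,0,0,0,-39,0,0,0,-44,0,0,0,-49,0,0,0,-53,0,0,0,-57,0,0,0,-60,0,0])

```text
time_s: 4.35
tcp_pos: [0.5451, 0.0559, 0.0222]
orientation: [-3.141, -0.0, -1.71]
contact_force: [-1.6, 0.2, 0.5]
grip_width: 0.0002
```

Call:
send_rows(plan=[0,-2,0,0,0,-4,0,0,0,-6,0,0])

```text
time_s: 4.6
tcp_pos: [0.5503, 0.0552, 0.0222]
orientation: [3.141, -0.0, -1.71]
contact_force: [-2.7, -0.1, 0.1]
grip_width: 0.0001
```

Call:
send_rows(plan=[0,-2,0,0,0,-4,0,0,0,-5,0,0])

```text
time_s: 4.85
tcp_pos: [0.5547, 0.0548, 0.0221]
orientation: [3.14, 0.0, -1.71]
contact_force: [-5.4, 0.4, 3.4]
grip_width: -0.0001
```

Call:
send_rows(plan=[0,-2,0,0,0,-3,0,0,0,-3,0,0])

```text
time_s: 5.1
tcp_pos: [0.5548, 0.0548, 0.0219]
orientation: [3.133, 0.001, -1.71]
contact_force: [-8.9, 0.5, 6.3]
grip_width: 0.0
```

Call:
send_rows(plan=[0,-2,0,0,0,-4,0,0,0,-4,0,0])

```text
time_s: 5.35
tcp_pos: [0.5549, 0.0547, 0.0215]
orientation: [3.125, 0.001, -1.709]
contact_force: [-15.6, 1.2, 13.4]
grip_width: 0.0002
```

```bash
python3 - <<'E'
from h import *
c=robot.capture("top");save(c,"top3.png",(220,165,300,225))
E
```

```text
(no output)
```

View pics/top3.png

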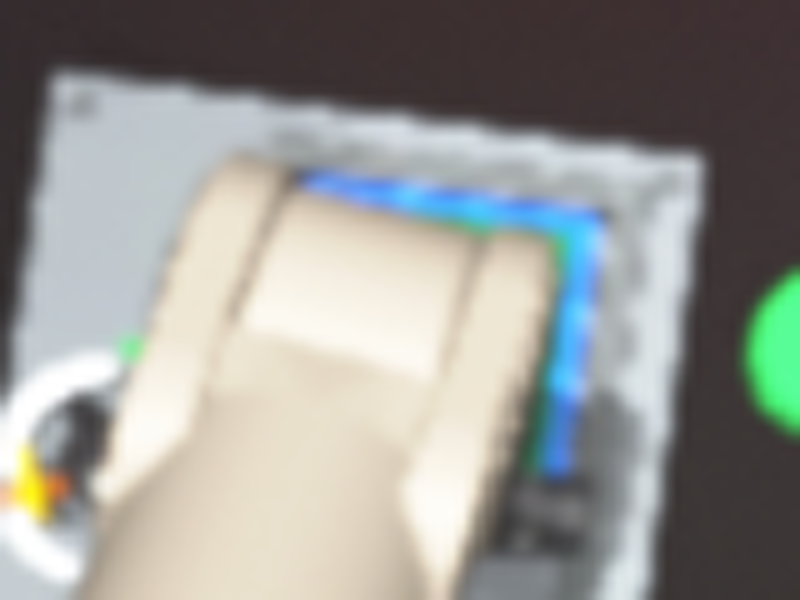

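The tray is against the stop: its blue edge meets the far bar at (450,200), and 16 N of push gave no motion. Backing off and rising, then a closer dial measurement.

Call:
send_rows(plan=[0,6,0,0,0,12,0,0,0,25,0,0,0,40,0,0,0,40,-40,0,0,40,-80,0,0,60,-120,0,0,100,-130,0,0,120,-130,0,0,120,-130,0])

```text
time_s: 6.23
tcp_pos: [0.4408, 0.0713, 0.153]
orientation: [3.141, 0.005, -1.709]
contact_force: [-0.4, 0.6, -0.8]
grip_width: 0.0001
```

```bash
python3 - <<'E'
from h import *
ctr=np.array([.5687,.0818]);yaw=-.143;R=np.array([[np.cos(yaw),-np.sin(yaw)],[np.sin(yaw),np.cos(yaw)]])
print(robot.get_obs()["tcp_pos"])
Z=dict(near_edge=.015,dial_top=.067,bar_tip=.0165,ring=.032,board_tray=.01)
for n in("top","scene"):
    c=robot.capture(n); print(n,"pred dial px",proj(c,np.r_[ctr+R@[-.009,.07],.067]))
    for k,z in Z.items():
        print(k,[(np.round(r["pixel"],1).tolist(),round(r["conf"],2),np.round((w:=ray(c,r["pixel"],z)[:2]),4).tolist(),((w-ctr)@R).round(4).tolist()) for r in robot.tip_of(c,k)[:2]])
    hsv=cv2.cvtColor(np.array(c["image"]),cv2.COLOR_RGB2HSV)
    u,v=proj(c,np.r_[ctr+R@[-.009,.07],.052]).astype(int)
    y=((hsv[...,0]>20)&(hsv[...,0]<34)&(hsv[...,1]>140)&(hsv[...,2]>150)).astype(np.uint8)
    q=np.zeros_like(y);q[v-16:v+16,u-16:u+16]=y[v-16:v+16,u-16:u+16]
    nn,l,s,ce=cv2.connectedComponentsWithStats(q)
    print("yellow",[(s[i,4],ce[i].round(1).tolist(),ray(c,ce[i],.06)[:2].round(4).tolist()) for i in range(1,nn)])
    save(c,n+"4.png",(u-35,v-30,u+45,v+30))
a=cv2.imread("pics/top4.png");b=cv2.imread("pics/scene4.png");cv2.imwrite("pics/b4.png",np.hstack([cv2.resize(a,(400,300)),cv2.resize(b,(400,300))]))
E
```

```text
[0.44080732 0.07127257 0.15304617]
top pred dial px [228.79340457 211.09894437]
near_edge [([199.6, 287.2], 0.91, [0.3279, 0.2561], [-0.2632, 0.1382]), ([258.2, 215.0], 0.75, [0.56, 0.0608], [-0.0056, -0.022])]
dial_top [([228.5, 211.7], 0.76, [0.5679, 0.1533], [-0.011, 0.0707])]
bar_tip [([234.9, 236.5], 0.75, [0.4903, 0.1389], [-0.0857, 0.0454])]
ring [([231.9, 212.3], 0.75, [0.5692, 0.1462], [-0.0087, 0.0639])]
board_tray [([215.7, 292.1], 0.81, [0.3104, 0.2046], [-0.2732, 0.0847]), ([338.4, 186.3], 0.68, [0.6514, -0.2106], [0.1236, -0.2777])]
yellow [(np.int32(12), [236.7, 210.0], [0.5735, 0.1279]), (np.int32(11), [222.8, 213.8], [0.5622, 0.1724])]
scene pred dial px [322.76337921 250.4963305 ]
near_edge [([295.7, 241.4], 0.86, [0.5576, 0.0466], [-0.0059, -0.0365]), ([211.4, 203.4], 0.86, [0.615, -0.2568], [0.0941, -0.3286])]
dial_top [([322.9, 251.6], 0.91, [0.5725, 0.1551], [-0.0067, 0.0731])]
bar_tip [([331.7, 245.0], 0.83, [0.5005, 0.132], [-0.0746, 0.0399])]
ring [([318.4, 259.2], 0.73, [0.5767, 0.1452], [-0.0011, 0.0639]), ([208.7, 169.8], 0.69, [0.5227, -0.3773], [0.0199, -0.4609])]
board_tray [([212.4, 217.5], 0.86, [0.6513, -0.21], [0.1233, -0.2771]), ([389.3, 226.6], 0.68, [0.323, 0.2096], [-0.2614, 0.0915])]
yellow [(np.int32(10), [312.5, 252.1], [0.5874, 0.1322]), (np.int32(11), [328.0, 256.7], [0.5723, 0.1726])]
```

View pics/b4.png

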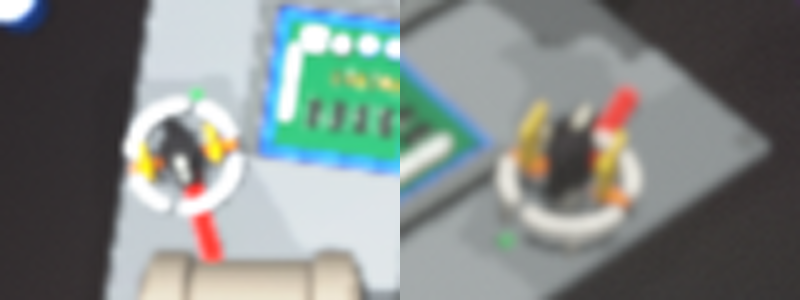

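The crops show the dial still open, with its tabs at (147,160) and (215,143) in the left half and the bar pointing back. The tray is home. Moving over the dial.

Call:
send_rows(plan=[-97,-116,0,-0.4,-97,-116,0,-0.4,-97,-116,0,-0.4,-97,-116,0,-0.4,-97,-116,0,-0.4,-97,-116,0,-0.4,-97,-116,30,-0.4,-97,-116,55,-0.4,-97,-116,75,-0.4,-97,-116,90,-0.4,-97,-116,100,-0.4,-97,-116,106,-0.4,-97,-116,106,-0.4], gripper=85)

```text
time_s: 7.92
tcp_pos: [0.5705, 0.1495, 0.0455]
orientation: [3.139, -0.0, -1.311]
contact_force: [-0.5, 0.0, -0.3]
grip_width: 0.0849
```

Call:
send_rows(plan=[0,0,0,0,0,0,0,0,0,0,0,0], gripper=53, squeeze=20)

```text
time_s: 8.17
tcp_pos: [0.5727, 0.1503, 0.0476]
orientation: [-3.139, 0.0, -1.31]
contact_force: [-0.3, 0.2, -0.6]
grip_width: 0.0533
```

```bash
python3 - <<'E'
from h import *
o=robot.get_obs();print(o["torque"],o["contact_force"],o["orientation"])
ims=[]
for n in("top","scene"):
    c=robot.capture(n); u,v=proj(c,np.array([.569,.152,.05])).astype(int)
    save(c,n+"5.png",(u-30,v-22,u+30,v+23))
a=cv2.imread("pics/top5.png");b=cv2.imread("pics/scene5.png");cv2.imwrite("pics/b5.png",np.hstack([cv2.resize(a,(400,300)),cv2.resize(b,(400,300))]))
E
```

```text
[0.03755617 0.05251045 0.01390111] [-0.27498862  0.19836462 -0.61323894] [-3.13918213e+00  5.05977304e-05 -1.30996649e+00]
```

View pics/b5.png

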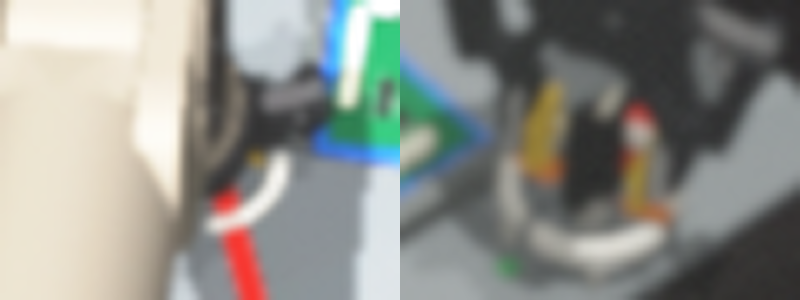

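The fingers straddle both tabs (orange/yellow at (545,140) and (640,160) in the right half) without touching. Pinching.

Call:
send_rows(plan=[0,0,0,0,0,0,0,0,0,0,0,0,0,0,0,0], gripper=30, squeeze=30)

```text
time_s: 8.6
tcp_pos: [0.5728, 0.15, 0.0487]
orientation: [-3.139, 0.0, -1.31]
contact_force: [-1.9, -0.1, 9.6]
grip_width: 0.0347
```

Call:
send_rows(plan=[0,0,0,-0.07,0,0,0,-0.14,0,0,0,-0.21,0,0,0,-0.25])

```text
time_s: 8.93
tcp_pos: [0.5727, 0.1502, 0.0487]
orientation: [-3.139, 0.0, -1.057]
contact_force: [-2.3, -0.4, 9.9]
grip_width: 0.0345
```

```bash
python3 - <<'E'
from h import *
o=robot.get_obs();print(o["torque"],o["contact_force"],o["orientation"],o["tcp_pos"])
for n in("top","scene"):
    c=robot.capture(n); u,v=proj(c,np.array([.569,.152,.05])).astype(int)
    save(c,n+"6.png",(u-30,v-22,u+30,v+23))
a=cv2.imread("pics/top6.png");b=cv2.imread("pics/scene6.png");cv2.imwrite("pics/b6.png",np.hstack([cv2.resize(a,(400,300)),cv2.resize(b,(400,300))]))
E
```

```text
[-0.13872342  0.63556475 -0.08074606] [-2.33768701 -0.38113981  9.91276426] [-3.13918226e+00  2.05976154e-04 -1.05735459e+00] [0.57272778 0.15020866 0.04865418]
```

View pics/b6.png

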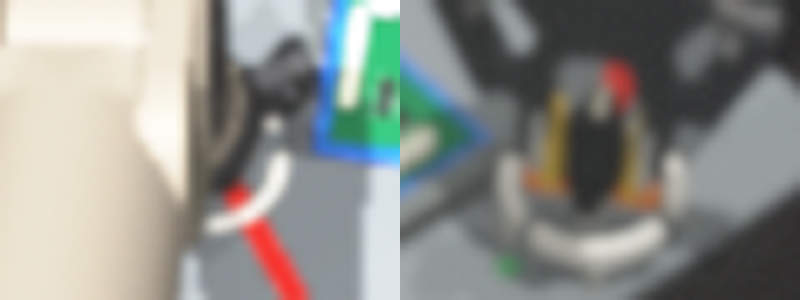

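The dial turns freely: the bar has swung counterclockwise and torque is only 0.08 N m. Continuing.

Call:
send_rows(plan=[0,0,0,-0.1,0,0,0,-0.2,0,0,0,-0.3,0,0,0,-0.4,0,0,0,-0.5,0,0,0,-0.6,0,0,0,-0.7,0,0,0,-0.8,0,0,0,-0.86,0,0,0,-0.9,0,0,0,-0.9])

```text
time_s: 9.95
tcp_pos: [0.5721, 0.1506, 0.0486]
orientation: [-3.14, -0.0, -0.159]
contact_force: [-4.0, -1.2, 10.3]
grip_width: 0.0349
```

```bash
python3 -c "
from h import *
o=robot.get_obs();print(o['torque'],o['contact_force'],o['orientation'])"
```

```text
[0.01047273 0.87585071 0.02107629] [-4.01264154 -1.17140725 10.28555584] [-3.13964101e+00 -3.19250104e-04 -1.58781788e-01]
```

Call:
send_rows(plan=[0,0,0,-0.02,0,0,0,-0.04,0,0,0,-0.04])

```text
time_s: 10.2
tcp_pos: [0.5721, 0.1506, 0.0487]
orientation: [-3.139, -0.0, -0.122]
contact_force: [-4.6, 1.1, 10.7]
grip_width: 0.0347
```

```bash
python3 -c "
from h import *
o=robot.get_obs();print(o['torque'],o['orientation'])"
```

```text
[ 0.03020386  0.94362818 -0.62587817] [-3.13916560e+00 -2.40880299e-04 -1.22330428e-01]
```

Call:
send_rows(plan=[0,0,0,-0.03,0,0,0,-0.06,0,0,0,-0.06])

```text
time_s: 10.45
tcp_pos: [0.572, 0.1506, 0.0487]
orientation: [-3.138, -0.0, -0.065]
contact_force: [-3.8, 1.0, 10.2]
grip_width: 0.0346
```

```bash
python3 -c "
from h import *
o=robot.get_obs();print(o['torque'],o['orientation'])"
```

```text
[ 0.11147401  0.90886297 -1.3127289 ] [-3.13841797e+00 -1.90283431e-04 -6.50647558e-02]
```

Call:
send_rows(plan=[0,0,0,0.03,0,0,0,0.045,0,0,0,0.045])

```text
time_s: 10.7
tcp_pos: [0.5721, 0.1506, 0.0486]
orientation: [-3.139, -0.0, -0.109]
contact_force: [-3.6, 0.1, 10.3]
grip_width: 0.0345
```

```bash
python3 -c "
from h import *
o=robot.get_obs();print(o['torque'],o['orientation'])"
```

```text
[ 0.04396254  0.91093621 -0.82123161] [-3.13905009e+00 -2.59521046e-04 -1.09433898e-01]
```

Call:
send_rows(plan=[0,0,0,0,0,0,0,0,0,0,0,0,0,0,0,0,0,0,0,0], gripper=85)

```text
time_s: 11.12
tcp_pos: [0.5719, 0.1501, 0.0462]
orientation: [3.141, -0.0, -0.105]
contact_force: [0.0, -0.6, -0.0]
grip_width: 0.0849
```

Call:
send_rows(plan=[0,0,-15,0,0,0,-40,0,0,0,-80,0,0,0,-120,0,0,0,-140,0,-40,0,-150,0,-80,0,-150,0,-120,0,-150,0,-160,0,-150,0,-180,0,-150,0,-180,0,-150,0])

```text
time_s: 12.03
tcp_pos: [0.3877, 0.1701, 0.196]
orientation: [-3.141, 0.004, -0.1]
contact_force: [-0.7, 0.6, 0.2]
grip_width: 0.085
```

```bash
python3 - <<'E'
from h import *
o=robot.get_obs();print(o["contact_force"],o["tcp_pos"])
ctr=np.array([.5687,.0818]);yaw=-.143;R=np.array([[np.cos(yaw),-np.sin(yaw)],[np.sin(yaw),np.cos(yaw)]])
for n in("top","scene"):
    c=robot.capture(n); u,v=proj(c,np.array([.569,.132,.05])).astype(int)
    for k,z in dict(near_edge=.015,dial_top=.067,bar_tip=.0165).items():
        print(n,k,[(round(r["conf"],2),((ray(c,r["pixel"],z)[:2]-ctr)@R).round(4).tolist()) for r in robot.tip_of(c,k)[:3]])
    save(c,n+"7.png",(u-40,v-40,u+40,v+40))
a=cv2.imread("pics/top7.png");b=cv2.imread("pics/scene7.png");cv2.imwrite("pics/b7.png",np.hstack([cv2.resize(a,(400,400)),cv2.resize(b,(400,400))]))
E
```

```text
[-0.72712354  0.55495429  0.18854144] [0.38773106 0.1701199  0.19599082]
top near_edge [(0.8, [0.0771, -0.3308]), (0.58, [-0.0015, -0.0201])]
top dial_top [(0.58, [0.0006, 0.0738]), (0.45, [0.0515, -0.1616])]
top bar_tip [(0.7, [-0.0077, -0.0033])]
scene near_edge [(0.77, [-0.0006, -0.0359]), (0.75, [0.0938, -0.3121]), (0.62, [-0.2664, 0.1379])]
scene dial_top [(0.9, [-0.0072, 0.0658])]
scene bar_tip [(0.71, [-0.0069, -0.0165])]
```

View pics/b7.png

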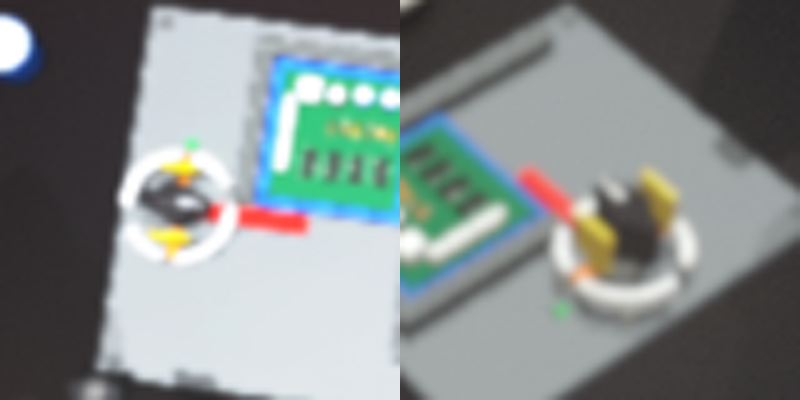

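The bar lies behind the tray from (215,213) to (305,222), and the tabs are at (182,168) and (170,238). I'll check the tab spacing against the earlier sprung-out value of about 46 mm in the top view and 43 mm in the scene view.

```bash
python3 - <<'E'
from h import *
for n in("top","scene"):
    c=robot.capture(n);hsv=cv2.cvtColor(np.array(c["image"]),cv2.COLOR_RGB2HSV)
    u,v=proj(c,np.array([.57,.152,.052])).astype(int)
    y=((hsv[...,0]>20)&(hsv[...,0]<34)&(hsv[...,1]>140)&(hsv[...,2]>150)).astype(np.uint8)
    q=np.zeros_like(y);q[v-16:v+16,u-16:u+16]=y[v-16:v+16,u-16:u+16]
    nn,l,s,ce=cv2.connectedComponentsWithStats(q)
    W=[(int(s[i,4]),ray(c,ce[i],.06)[:2]) for i in range(1,nn) if s[i,4]>3];print(n,W)
    if len(W)==2: d=W[1][1]-W[0][1];print(np.linalg.norm(d),np.arctan2(d[1],d[0])%np.pi)
E
```

```text
top [(11, array([0.59270585, 0.14642342])), (14, array([0.54687679, 0.15253741]))]
0.04623508688904537 3.0089673750631087
scene [(11, array([0.55274937, 0.15600543])), (40, array([0.59732248, 0.14902186]))]
0.04511686787067882 2.986179281652849
```

```bash
python3 -c "
from rig import robot
print(robot.finish_job())"
```

```text
the job is handed in; nothing more can be done
None
```

I pushed the tray home, then pinched and turned the dial counterclockwise to its closed stop, let go, and handed the job in at about 12 s.

- **Tray:** It is home against the far stop. It did not move further under a 16 N push. The last pictures put its near edge within 2 mm of the home position.
- **Dial:** I turned it until torque rose to 1.3 N m at the hard stop. After release, the line through the tabs matches the cradle's direction to about 0.01 rad, and the red bar lies across behind the tray.
- **Tabs:** They measure 46 mm apart (45 mm in the scene view), against 46 mm (43 mm) sprung out at the start, so I judge both out and locked. I did not try turning the dial to prove the lock.
- **Bystanders:** I never moved the arm near any of them. I did not measure their positions again at the end.

Two readings did not fit:
- **Jaw opening:** The gripper read 34.7 mm while pinching, below the 38 mm expected. About 10 N of upward force also showed. I put both down to the pads tilting and swinging forward as they closed.
- **Bar tip:** In the top view the network placed it about 10 mm short of its expected position. The scene view agreed to about 2 mm.

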